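# Hang the pull-clamp shoe on the free branch of the clamp tree

## Task

Turn the clamp tree until its bare branch points towards the robot's side of the bench, then hang the loose clamp shoe by its eye on that branch, feeling for the end because the bar is a little bent, and press it gently but fully home against the collar so that the branch's spring catch snaps out over it. Leave the shoe hanging there with the bare branch's side still towards the robot, and leave the hammer, the spray can and the bolt tray where they are.

Things in the scene. Friction and masses are not known exactly. Their poses are not given: they have to be found in the camera images.
- tree (a joint): Turning angle of the clamp tree. 0 (or 6.283) = the bare branch points straight to the robot's side (-x); growing = counter-clockwise from above, so that branch points along (-cos q, -sin q). Range -0.9 to 7.18; stays where left; about 2 N at a branch tip turns it. Within about 0.5 rad of 0 or 6.283 counts as facing the robot.
- tree_base: Clamp tree's fixed foot, a steel disc 170 mm across, 14 mm high; origin on the turning axis at the bench top, axes as the world. On it turns a steel post with a hub disc (72 mm across, top at 106 mm) and four branches 90 degrees apart, reaching 78 mm out and 201 mm high: three carry hung parts that cannot come off, one is bare. Never load the tree with over 40 N.
- branch_seat (a point): Where the eye's centre lies when home on the bare branch, a 12 mm round bar leaning out 28 degrees from vertical: 50 mm out from the tree's axis, 148 mm high, 4 mm off a collar disc 44 mm across. The bar ends 60 mm further out (last 3 mm tapered to 9). It is bent here, in its upright plane, by up to 0.2 rad towards or away from the post: its end is up to 12 mm off and must be felt for.
- catch (a joint): Spring catch on the bare bar's upper, post-facing side (bent with it): an arm 6 mm wide, flush with the bar 37 mm out from branch_seat, rising to stand 7.5 mm proud 7 mm out from it. 0 = sprung out, up to 0.4 = pressed in. The eye is pushed over it (10 to 25 N along the branch); past the 8 mm plate it springs out and locks it with 3 mm play.
- jaw_centre (a point): Centre of the clamp shoe's jaw block, the part to grasp: 32 mm long (x), 30 mm wide (y), 28 mm high, on top of a steel plate 88 x 52 x 8 mm lying flat, about 0.35 kg in all. This point is 14 mm above the plate's top, 22 mm above its underside. Axes: x along the plate from jaw to eye, z up out of the plate's top.
- eye (a point): Centre of the shoe's round eye, a through hole 17 mm across, half-way through the 8 mm plate; 40 mm from jaw_centre along x and 18 mm below it. The plate ends 20 mm beyond it and is 26 mm wide to either side. The branch enters from the plate's underside, so the jaw block ends up outside, below the eye. Axes as jaw_centre.
- hammer: Hammer lying on the bench, to be left alone; origin on its handle line.
- spray: Spray can 60 mm across, 170 mm high, to be left alone; origin under its centre.
- bolt_tray: Open grey tray 120 x 160 x 40 mm with a few bolts, to be left alone; origin under its centre.
Mind the look-alikes: they are no part of the job. Of the things shaped like the tree_base, the steel one is meant. Leave any purple look-alike of the part that bears jaw_centre alone.

How it is judged:
On the way, in this order (a step that is already met when the one before it is completed fails the run):
1. the bare branch has been turned to face the robot's side ((value of joint tree below 0.6 rad or value of joint tree above 5.683 rad)), for 0.2 s.
2. the shoe's eye is home on the branch, behind the catch (distance between eye and branch_seat below 0.006 m and value of joint catch below 0.08 rad), for 0.2 s.
At the end, for the whole second after the job is handed in: The shoe hangs at rest on the bare branch with the eye's centre within 6 mm of its seat, the spring catch is sprung out (within 0.08 rad) over the plate, and the branch points within 0.6 rad of the robot's side (all of step 2 and (value of joint tree below 0.6 rad or value of joint tree above 5.683 rad) and linear speed of shoe below 0.03 m/s); the robot touches nothing.
It fails at once if the hammer was moved more than 3 cm (distance of hammer from where it was at the start of the episode above 0.03 m).
It fails at once if the spray can was moved more than 3 cm (distance of spray from where it was at the start of the episode above 0.03 m).
It fails at once if the bolt tray was moved more than 3 cm (distance of bolt_tray from where it was at the start of the episode above 0.03 m).
It fails at once if the tree was pressed or struck with more than 50 N (contact force between tree_base and anything else above 50 N).
It also fails if it takes over 72 s, if anything falls off the work surface, if the arm or the gripper's body presses on something with over 40 N, if the wrist force passes 120 N, or if a joint passes its speed limit or range.

## Robot

A 6-joint arm with a two-finger parallel gripper is mounted at the origin on the work surface. World frame = base frame: x ahead of the robot, y to its left, z up, the work surface at z = 0. Lengths are in m, angles in rad, forces in N, time in s.
With the tool pointing down it reaches from about 0.3 to 0.775 m from the base axis. Payload 14.6 kg.
Tool frame: the origin (TCP) lies between the finger pads; the fingertips stand nose_length ahead of it and the grasp point (between the pads) lies 8 mm behind it (nose_length is the distance from the TCP to the fingertips, in m); z points along the fingers, y is the line along which they close (so a half turn about z gives the same grasp; the last joint's range is limited). The gripper opens to 85 mm and grips with 20 to 120 N. Pads are 22 mm wide; open, the fingers measure 114 mm over their backs; the gripper's body (76 mm by 85 mm) begins 54 mm behind the grasp point. The pads swing forward as they close: fully open they stand 13 mm farther back than shut.
Start: joints at [1.1, 0.3, 1.521, -0, 1.321, -0.067], TCP at [0.216, 0.506, 0.242] pointing down, gripper open.
Joint ranges: [-3.03, 3.03], [-0.79, 2.21], [0.23, 2.52], [-1.04, 4.18], [0, 3.07], [-2.55, 2.55]. Speed limits (rad/s): [2.22, 2.22, 2.57, 3.14, 3.14, 3.14].

## Interface

Orientations are given as a rotation vector (axis times angle).
In Python, from cell import * gives the robot as it stands.
- The arm moves only by the tool step_arm, never from a script. Its argument "increments" is a list of rows, each a list of 7 numbers: the turn, a rotation vector about the tool's x, y, z in rad, then the shift along the tool's x, y, z in m, then the closure in counts, from 0 (fully open) to 255 (shut). In form: [[ax, ay, az, tx, ty, tz, hand], ...]. A call has 1 to 10 rows; each row shifts and turns the commanded pose from where the row before left it, along the tool's axes as they then stand; what a row does not reach is not made up. A row lasts 1/10 s, in which the tool goes at most 50 mm and 8.59 degrees, less where a joint would pass 70% of its speed; a pose out of reach is approached as far as the arm can. A call with a gripper value outside its range is refused whole. The fingers move at their own pace and stop on an object; "squeeze" is the grip in N (left out, the last holds). Time passes only in rows, so rows that do not move let the fingers close. It gives the time, the measured TCP pose, the force, the opening and the grip force at its end, in the units of the state.
- get_obs(): the state, without advancing time (a new reading comes with each control period).
- camera(name): name is "scene" or "top" or "wrist"; returns a dict with "image" (480x640x3 uint8, red, green, blue), "depth" (480x640 float32, m along the optical axis (not along the pixel's ray), 0 where there is no reading), "vertical_fov" (degrees; the focal length in pixels is half the picture's height over the tangent of half this angle, whatever the lens; pixels are square), "cx", "cy" (the principal point, pixels), "k1" (the pictures are not rectified: a ray, as slopes to the right and down, at radius r is drawn at 1 + k1 r^2 times it, then the intrinsics apply), "R" (3x3) and "t" (3): a world point X has camera coordinates R X + t; the wrist camera has in their place "hand_eye" (4x4, takes a point from camera to tool coordinates, whose origin is the TCP and whose axes are the flange's). Camera axes: x right, y down, z forward; pixel columns grow to the right and rows downward; lengths in m; the calibration is good to about 2 mm. A picture is of the moment at which its call begins: read the wrist's pose just before it.
- job_done(): hands the job in; it is judged then, once.
The state is a dict: "t": time; "joint_pos": joint angles; "qd": joint speeds; "tau": joint torques, N m; "tool_pos": TCP position; "tcp_rot": TCP orientation; "force": force on the tool from outside, world axes, zero at the start; "moment": the same for the moment, N m; "gripper_width": finger opening in m; "finger_force": force on a finger pad.
Only numpy, scipy, OpenCV 4.12 (cv2) and the standard library are available. Lean on these libraries where they do the work, as an engineer would, in place of code of your own. Each camera call takes 0.05 s, during which the arm holds its last target. There are 200 camera calls.

## Working session

There is one attempt and no reset: what is moved stays moved. The work goes in short steps, Python scripts to look and compute and a tool call to move; the robot and the scene stay as the last step left them, time stands still between calls to the robot, and variables do not carry over. Pictures are saved under pics/ and viewed, at most 10 in all, crops included, and the job is handed in when it is done.

Besides the shell and the picture viewer there is one more tool, called after ">>>" as name([rows], argument=value, ...), one row to a line, values as JSON. step_arm: Moves the arm, as the interface text tells. Its arguments: {"type":"object","properties":{"increments":{"type":"array","items":{"type":"array","items":{"type":"number"}}},"squeeze":{"type":"number"}},"required":["increments"]}

```bash
ls; mkdir -p pics
cat > h.py <<'E'
from cell import *
import numpy as np, cv2, pickle
from scipy.spatial.transform import Rotation as Ro
def snap(name):
    o=get_obs(); c=camera(name); c['obs']=o
    f=240/np.tan(np.radians(c['vertical_fov'])/2)
    c['K']=np.array([[f,0,c['cx']],[0,f,c['cy']],[0,0,1]])
    T=np.eye(4)
    if 'hand_eye' in c:
        W=np.eye(4);W[:3,:3]=Ro.from_rotvec(o['tcp_rot']).as_matrix();W[:3,3]=o['tool_pos']
        T=W@np.array(c['hand_eye'])
    else:
        R=np.array(c['R']);T[:3,:3]=R.T;T[:3,3]=-R.T@np.array(c['t'])
    c['T']=T
    return c
def ray(c,u,v):
    p=cv2.undistortPoints(np.array([[[u,v]]],float),c['K'],np.array([c['k1'],0,0,0.]))[0,0]
    return c['T'][:3,3], c['T'][:3,:3]@np.array([p[0],p[1],1])
def pt(c,u,v,r=1):
    d=c['depth'][int(v)-r:int(v)+r+1,int(u)-r:int(u)+r+1];d=d[d>0]
    o,w=ray(c,u,v);return o+w*np.median(d)
def onz(c,u,v,z):
    o,w=ray(c,u,v);return o+w*(z-o[2])/w[2]
def tri(obs):
    A=np.zeros((3,3));b=np.zeros(3)
    for c,u,v in obs:
        o,w=ray(c,u,v);w=w/np.linalg.norm(w);P=np.eye(3)-np.outer(w,w);A+=P;b+=P@o
    return np.linalg.solve(A,b)
def proj(c,X):
    Ti=np.linalg.inv(c['T']);q=Ti[:3,:3]@X+Ti[:3,3]
    return cv2.projectPoints(q.reshape(1,3),np.zeros(3),np.zeros(3),c['K'],np.array([c['k1'],0,0,0.]))[0][0,0]
def cloud(c):
    v,u=np.mgrid[0:480,0:640]
    p=cv2.undistortPoints(np.stack([u,v],-1).reshape(-1,1,2).astype(float),c['K'],np.array([c['k1'],0,0,0.]))[:,0]
    d=c['depth'].reshape(-1,1)
    X=(np.c_[p,np.ones(len(p))]*d)@c['T'][:3,:3].T+c['T'][:3,3]
    X[d[:,0]<=0]=np.nan
    return X.reshape(480,640,3)
def save(c,n): 
    cv2.imwrite(f'pics/{n}.png',c['image'][...,::-1]); pickle.dump(dict(c),open(f'{n}.pkl','wb'))
def load(n): return pickle.load(open(f'{n}.pkl','rb'))
E
python3 - <<'E'
from h import *
for n in('scene','top'): 
    c=snap(n);save(c,n);print(n,c['T'].round(3),c['K'][0,0],c['k1'])
print(get_obs())
a=load('scene')['image'];b=load('top')['image']
E
```

```text
pics
scene [[ 0.678  0.461 -0.572  1.403]
 [ 0.735 -0.446  0.511 -0.687]
 [-0.019 -0.767 -0.641  1.012]
 [ 0.     0.     0.     1.   ]] 578.2305261315616 -0.04629016439418212
top [[-0.002 -0.998  0.069  0.507]
 [-1.     0.    -0.026  0.043]
 [ 0.026 -0.069 -0.997  1.32 ]
 [ 0.     0.     0.     1.   ]] 487.799531151996 -0.12723795915791403
{'t': 0.1, 'joint_pos': array([ 1.10039064e+00,  3.00450681e-01,  1.52151392e+00, -2.16755710e-05,
        1.32066558e+00, -6.65854965e-02]), 'qd': array([ 0.00032704, -0.00129425, -0.00249851,  0.00051276, -0.00207824,
        0.00099872]), 'tau': array([ 2.47275922e-03, -5.44379675e+01, -3.62364614e+01,  3.89365289e-05,
        3.08513059e-03,  2.64329555e-05]), 'tool_pos': array([0.21602848, 0.50559419, 0.24176091]), 'tcp_rot': array([-6.29958605e-01, -3.07752368e+00,  1.57997228e-03]), 'force': array([-0.67264794,  0.11018921, -0.45902164]), 'moment': array([ 0.01993668, -0.02803748,  0.04510373]), 'finger_force': 0.0, 'gripper_width': 0.085492187443838}
```

View pics/scene.png

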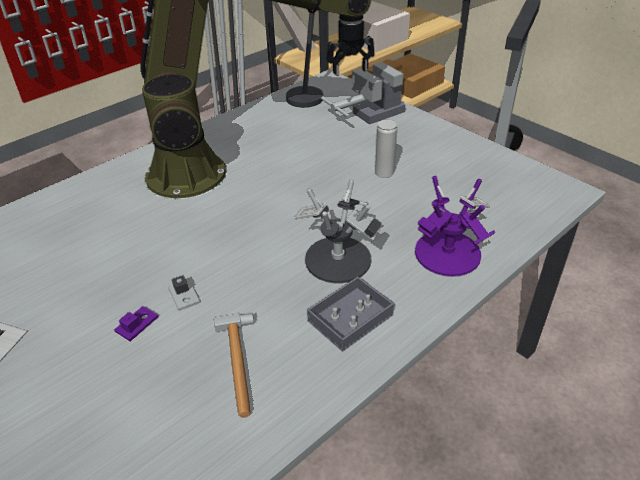

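View pics/top.png

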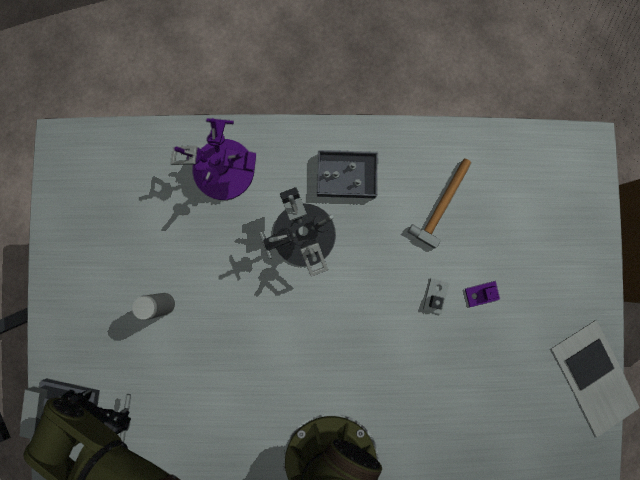

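The scene shows two trees: a steel one (scene 338,240; top 303,235) and a purple one (scene 448,235; top 223,168). It also shows two shoes: a steel/grey one (scene 183,290; top 435,297) and a purple one (scene 136,321; top 481,294). The steel tree and the grey shoe fit the description, so I'll confirm both in an enlarged crop.

Run:
```python
from h import *
s=load('scene');t=load('top')
def cr(c,u0,v0,w,h,W,H): return cv2.resize(c['image'][v0:v0+h,u0:u0+w,::-1],(W,H),interpolation=cv2.INTER_CUBIC)
A=np.vstack([np.hstack([cr(s,290,170,100,75,400,300),cr(t,240,180,100,75,400,300)]),np.hstack([cr(s,160,265,50,50,300,300)[:, :],np.zeros((300,100,3),np.uint8),cr(t,410,268,50,50,300,300),np.zeros((300,100,3),np.uint8)])])
cv2.imwrite('pics/crop1.png',A)
print('tree', pt(s,338,228),pt(t,303,231))
for p in [(435,302),(437,302),(440,286),(430,310)]: print(p,pt(t,*p))
print('spray',pt(t,147,306),'tray',onz(t,347,175,0.04),'ham',onz(t,425,237,0.02),'psh',onz(t,481,294,.01))
```

```text
tree [0.64682718 0.03914778 0.1429525 ] [0.6092777  0.06942106 0.11681981]
(435, 302) [ 0.42738982 -0.27818329  0.03717884]
(437, 302) [ 0.42736332 -0.28344971  0.03772957]
(440, 286) [ 0.46859787 -0.30136468  0.00212742]
(430, 310) [ 0.40413057 -0.27143458  0.00827768]
spray [0.42695303 0.43802563 0.16989377] tray [ 0.76557118 -0.04572525  0.04      ] ham [ 0.60138317 -0.25741891  0.02      ] psh [ 0.44586538 -0.41380538  0.01      ]
```

View pics/crop1.png

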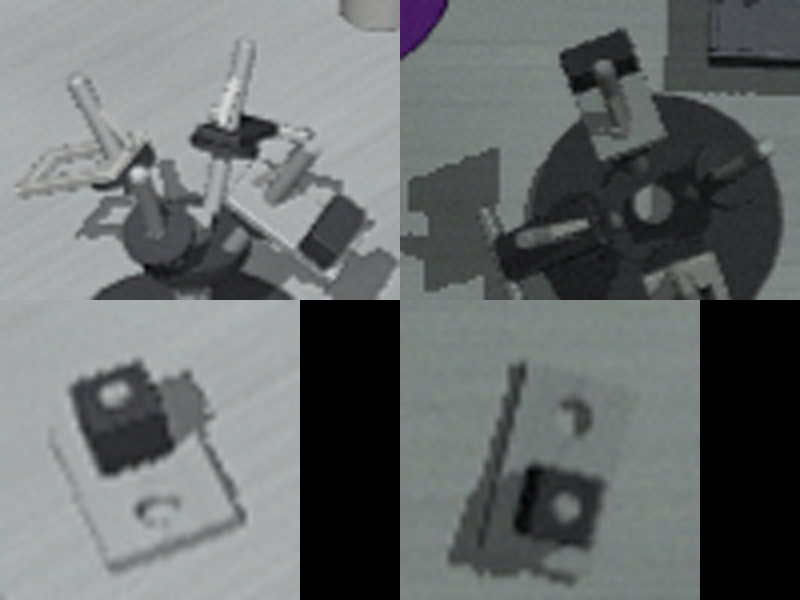

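The crop confirms it. The grey shoe has its eye at top (435+,286) and a dark jaw block at (435,302). On the steel tree, the bare branch is the one with only a collar, its tip at top ≈(332,217) and scene ≈(324,213). It points roughly to -y/+x.

Run:
```python
from h import *
s=load('scene');t=load('top')
tip=tri([(s,324.8,213),(t,331.8,217)]);print('tip',tip)
print('post top?',pt(t,302.5,231,2))
# foot disc center: dark fit from top cloud
X=cloud(t)
m=(abs(X[...,2]-.106)<.012)&(X[...,0]>.5)&(X[...,0]<.72)&(abs(X[...,1]-.07)<.12)
print(m.sum(),np.nanmean(X[m],0))
v,u=np.nonzero(m);print(u.min(),u.max(),v.min(),v.max())
g=t['image'].max(-1);m=(abs(X[...,2]-.014)<.008)&(g<75)&(X[...,0]>.48)&(X[...,0]<.74)&(abs(X[...,1]-.07)<.13)
p=X[m];print(len(p),p.min(0),p.max(0),p.mean(0))
c=snap('wrist');print(np.array(c['hand_eye']).round(4),c['vertical_fov'],c['k1'])
import cell;print([k for k in dir(cell) if not k.startswith('_')])
print({k:getattr(cell,k) for k in dir(cell) if 'nose' in k})
```

```text
tip [0.6364945  0.00352219 0.20122578]
post top? [0.60917678 0.07063036 0.11800953]
512 [0.61053598 0.06946623 0.10692354]
289 323 217 273
1251 [ 0.52679926 -0.0586517   0.00601616] [0.73871457 0.15274734 0.02193373] [0.60486854 0.06482762 0.01027769]
[[-6.000e-04 -9.446e-01 -3.283e-01  8.470e-02]
 [ 1.000e+00 -1.100e-03  1.300e-03  1.000e-03]
 [-1.600e-03 -3.283e-01  9.446e-01 -1.322e-01]
 [ 0.000e+00  0.000e+00  0.000e+00  1.000e+00]] 60.64524310429188 -0.05208121016161996
['MotionError', 'camera', 'get_obs', 'job_done', 'nose_length']
{'nose_length': 0.011}
```

```bash
cat >> h.py <<'E'
def rel(pos,R=None,o=None):
    """total tool-frame turn (rotvec) and shift, turning about the current TCP after shifting in the current axes"""
    o=o or get_obs();R0=Ro.from_rotvec(o['tcp_rot']).as_matrix()
    sh=R0.T@(np.array(pos)-o['tool_pos']); w=np.zeros(3) if R is None else Ro.from_matrix(R0.T@R).as_rotvec()
    return w.round(3),sh.round(4)
def tool(z,y):
    z=np.array(z,float);z/=np.linalg.norm(z);y=np.array(y,float);y-=z*(y@z);y/=np.linalg.norm(y)
    return np.c_[np.cross(y,z),y,z]
E
python3 - <<'E'
from h import *
o=get_obs();print(Ro.from_rotvec(o['tcp_rot']).as_matrix().round(3),o['joint_pos'].round(2))
c=snap('wrist');print(c['T'].round(3))
for p in [(0.55,0.02,0.30),(0.669,0.024,0.30)]: print(rel(p),rel(p,tool([0,0,-1],[0,1,0])),rel(p,tool([0,0,-1],[0,-1,0])))
E
```

```text
[[-0.92   0.393 -0.   ]
 [ 0.393  0.92  -0.001]
 [ 0.    -0.001 -1.   ]] [ 1.1   0.3   1.52 -0.    1.32 -0.07]
[[ 0.394  0.868  0.302  0.139]
 [ 0.919 -0.372 -0.129  0.54 ]
 [ 0.001  0.328 -0.945  0.374]
 [ 0.     0.     0.     1.   ]]
(array([0., 0., 0.]), array([-0.4979, -0.3154, -0.0578])) (array([-0.001, -0.   , -0.404]), array([-0.4979, -0.3154, -0.0578])) (array([-0.000e+00,  1.000e-03,  2.738e+00]), array([-0.4979, -0.3154, -0.0578]))
(array([0., 0., 0.]), array([-0.6058, -0.265 , -0.0579])) (array([-0.001, -0.   , -0.404]), array([-0.6058, -0.265 , -0.0579])) (array([-0.000e+00,  1.000e-03,  2.738e+00]), array([-0.6058, -0.265 , -0.0579]))
```

>>> step_arm([
  [0,0,-0.1,0,0,-0.015,255],
  [0,0,-0.1,0,0,-0.015,255],
  [0,0,-0.1,0,0,-0.015,255],
  [0,0,-0.104,0,0,-0.015,255],
  [0,0,0,-0.025,-0.036,0,255],
  [0,0,0,-0.025,-0.036,0,255],
  [0,0,0,-0.025,-0.036,0,255],
  [0,0,0,-0.025,-0.036,0,255],
  [0,0,0,-0.025,-0.036,0,255],
  [0,0,0,-0.025,-0.036,0,255],
])

```text
t: 1.2
tool_pos: [0.3667, 0.2882, 0.3023]
tcp_rot: [-0.001, 3.142, 0.0]
force: [1.3, 0.4, -0.2]
gripper_width: 0.0004
finger_force: 0.0
```

>>> step_arm([
  [0,0,0,-0.025,-0.036,0,255],
  [0,0,0,-0.025,-0.036,0,255],
  [0,0,0,-0.025,-0.036,0,255],
  [0,0,0,-0.025,-0.036,0,255],
  [0,0,0,-0.025,-0.036,0,255],
  [0,0,0,-0.025,-0.036,0,255],
  [0,0,0,-0.025,-0.036,0,255],
  [0,0,0,0,0,0,255],
])

```text
t: 2.0
tool_pos: [0.5428, 0.0341, 0.3014]
tcp_rot: [-0.006, -3.141, 0.001]
force: [-0.4, 0.6, -0.0]
gripper_width: -0.0001
finger_force: 0.0
```

Run:
```python
from h import *
c=snap('wrist');save(c,'w1');o=c['obs'];print(o['tool_pos'],o['t'],o['gripper_width'],rel([.669,.024,.30],tool([0,0,-1],[0,1,0]),o))
```

```text
[0.54279866 0.0341326  0.30136164] 2.0 -0.0001465740136571628 (array([-0.001, -0.001, -0.004]), array([-0.1262, -0.0096,  0.0012]))
```

View pics/w1.png

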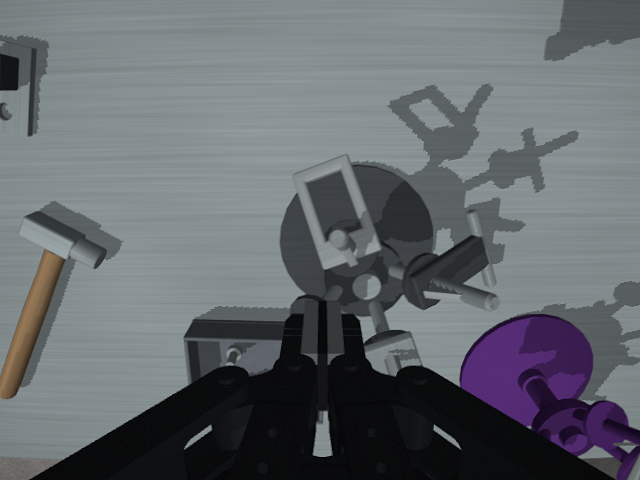

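The wrist view shows the hung frame at (340,210), the hung bar at (455,275) and the hung shoe at (395,350). The gripper hides the bare branch at about (330,310). I'll compute the push arc.

>>> step_arm([
  [0,0,0,-0.042,-0.003,0,255],
  [0,0,0,-0.042,-0.003,0,255],
  [0,0,0,-0.042,-0.003,0,255],
  [0,0,0,0,0,0.035,255],
  [0,0,0,0,0,0.03,255],
  [0,0,0,0,0,0.03,255],
  [0,0,0,0,0,0.03,255],
  [0,0,0,0,0,0,255],
])

```text
t: 2.85
tool_pos: [0.6653, 0.03, 0.173]
tcp_rot: [0.002, -3.134, -0.0]
force: [-0.1, 0.4, -0.3]
gripper_width: 0.0002
finger_force: 0.0
```

Run:
```python
from h import *
a=np.radians(np.r_[-38:-166:-8]);P=np.c_[.61+.072*np.cos(a),.07+.072*np.sin(a)]
print(rel([*P[0],.176])); d=np.diff(P,axis=0)
for i,x in enumerate(d): print(i,[round(-x[0],4),round(x[1],4)])
```

```text
(array([0., 0., 0.]), array([-0.0015, -0.0043, -0.003 ]))
0 [np.float64(0.0067), np.float64(-0.0075)]
1 [np.float64(0.0077), np.float64(-0.0065)]
2 [np.float64(0.0085), np.float64(-0.0053)]
3 [np.float64(0.0092), np.float64(-0.0041)]
4 [np.float64(0.0097), np.float64(-0.0028)]
5 [np.float64(0.0099), np.float64(-0.0014)]
6 [np.float64(0.01), np.float64(0.0)]
7 [np.float64(0.0099), np.float64(0.0014)]
8 [np.float64(0.0097), np.float64(0.0028)]
9 [np.float64(0.0092), np.float64(0.0041)]
10 [np.float64(0.0085), np.float64(0.0053)]
11 [np.float64(0.0077), np.float64(0.0065)]
12 [np.float64(0.0067), np.float64(0.0075)]
13 [np.float64(0.0056), np.float64(0.0083)]
14 [np.float64(0.0044), np.float64(0.009)]
```

>>> step_arm([
  [0,0,0,0.002,-0.006,-0.002,255],
  [0,0,0,0.0034,-0.0038,0,255],
  [0,0,0,0.0034,-0.0038,0,255],
  [0,0,0,0.0038,-0.0032,0,255],
  [0,0,0,0.0038,-0.0032,0,255],
  [0,0,0,0.0042,-0.0026,0,255],
  [0,0,0,0.0042,-0.0026,0,255],
  [0,0,0,0.0046,-0.002,0,255],
  [0,0,0,0.0046,-0.002,0,255],
  [0,0,0,0.005,-0.0014,0,255],
])

```text
t: 3.85
tool_pos: [0.6279, -0.0019, 0.1793]
tcp_rot: [-0.0, 3.141, 0.0]
force: [3.2, 1.4, 0.3]
gripper_width: 0.0002
finger_force: 1.2
```

>>> step_arm([
  [0,0,0,0.005,-0.0014,0,255],
  [0,0,0,0.005,-0.0007,0,255],
  [0,0,0,0.005,-0.0007,0,255],
  [0,0,0,0.007,0,0,255],
  [0,0,0,0.007,0.0006,0,255],
  [0,0,0,0.006,0.0008,0,255],
  [0,0,0,0.006,0.0014,0,255],
  [0,0,0,0.006,0.002,0,255],
  [0,0,0,0.006,0.0025,0,255],
])

```text
t: 4.75
tool_pos: [0.5747, 0.0028, 0.1793]
tcp_rot: [-0.0, 3.142, -0.0]
force: [3.0, 0.2, 0.3]
gripper_width: 0.0001
finger_force: 1.3
```

Run:
```python
from h import *
t=snap('top');save(t,'t2');s=snap('scene');save(s,'s2');o=s['obs'];d=o['tool_pos'][:2]-[.61,.07];print(o['tool_pos'],np.degrees(np.arctan2(d[1],d[0])),np.hypot(*d),o['force'])
A=np.hstack([cv2.resize(c['image'][v:v+75,u:u+100,::-1],(400,300),interpolation=cv2.INTER_CUBIC) for c,u,v in[(s,290,170),(t,240,180)]])
cv2.imwrite('pics/crop2.png',A)
```

```text
[0.57401096 0.00324298 0.17927519] -118.32932380859222 0.07584003326102144 [-0.11471391  0.36531369 -0.22404442]
```

View pics/crop2.png

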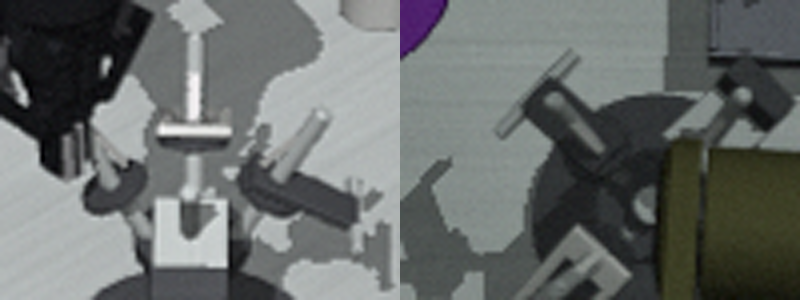

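The tree turned: its hung shoe is now at crop (745,97), and the bare branch points to about -131°, with the fingers beside it. I'll keep pushing along the arc.

>>> step_arm([
  [0,0,0,0.006,0.0025,0,255],
  [0,0,0,0.006,0.0035,0,255],
  [0,0,0,0.0055,0.004,0,255],
  [0,0,0,0.005,0.0045,0,255],
  [0,0,0,0.005,0.005,0,255],
  [0,0,0,0.0045,0.0055,0,255],
  [0,0,0,0.0035,0.006,0,255],
  [0,0,0,0.003,0.006,0,255],
  [0,0,0,0.003,0.006,0,255],
  [0,0,0,0.002,0.006,0,255],
])

```text
t: 5.85
tool_pos: [0.5313, 0.0523, 0.1792]
tcp_rot: [0.0, -3.141, 0.0]
force: [-1.4, -1.6, -0.2]
gripper_width: 0.0002
finger_force: 0.9
```

Run:
```python
from h import *
o=get_obs();d=o['tool_pos'][:2]-[.61,.07];print(o['tool_pos'],np.degrees(np.arctan2(d[1],d[0])),np.hypot(*d),o['force'])
```

```text
[0.5313132  0.05227065 0.17918408] -167.30241942061716 0.08065942256325458 [-1.38915301 -1.59947413 -0.24817302]
```

>>> step_arm([
  [0,0,0,0,-0.015,0,255],
  [0,0,0,0,-0.015,-0.03,255],
  [0,0,0,0,0,-0.04,255],
  [0,0,0,0,0,-0.045,255],
  [0,0,0,-0.02,0,-0.04,255],
  [0,0,0,-0.015,0,0,255],
  [0,0,0,0,0,0,255],
  [0,0,0,0,0,0,255],
])

```text
t: 6.65
tool_pos: [0.5662, 0.0213, 0.3331]
tcp_rot: [-0.0, -3.139, -0.0]
force: [-0.7, 0.2, 0.8]
gripper_width: 0.0
finger_force: 0.0
```

Run:
```python
from h import *
c=snap('wrist');save(c,'wa');print(c['obs']['tool_pos'])
```

```text
[0.56622986 0.02131102 0.33308474]
```

>>> step_arm([
  [0,0,0,0,0.045,0,255],
  [0,0,0,0,0.045,0,255],
  [0,0,0,0,0,0,255],
  [0,0,0,0,0,0,255],
])

```text
t: 7.1
tool_pos: [0.566, 0.1122, 0.3337]
tcp_rot: [0.003, -3.14, 0.0]
force: [-0.3, -1.9, -0.2]
gripper_width: 0.0003
finger_force: 0.0
```

Run:
```python
from h import *
c=snap('wrist');save(c,'wb');print(c['obs']['tool_pos'],c['obs']['t'])
t=snap('top');save(t,'t3');s=snap('scene');save(s,'s3')
a=load('wa')
q=[proj(x,np.array([.545,.07,.17])) for x in(a,c)];print(q)
def cr(x,q):
    u=int(np.clip(q[0]-100,0,440));v=int(np.clip(q[1]-75,0,330));print(u,v)
    return cv2.resize(x['image'][v:v+150,u:u+200,::-1],(400,300),interpolation=cv2.INTER_CUBIC)
A=np.hstack([cr(a,q[0]),cr(c,q[1])])
B=np.hstack([cv2.resize(x['image'][v:v+75,u:u+100,::-1],(400,300),interpolation=cv2.INTER_CUBIC) for x,u,v in[(s,290,170),(t,240,190)]])
cv2.imwrite('pics/crop3.png',np.vstack([A,B]))
```

```text
[0.56604092 0.11224062 0.33370309] 7.1
[array([386.74299796, 186.04403055]), array([262.7956113 , 185.89364494])]
286 111
162 110
```

View pics/crop3.png

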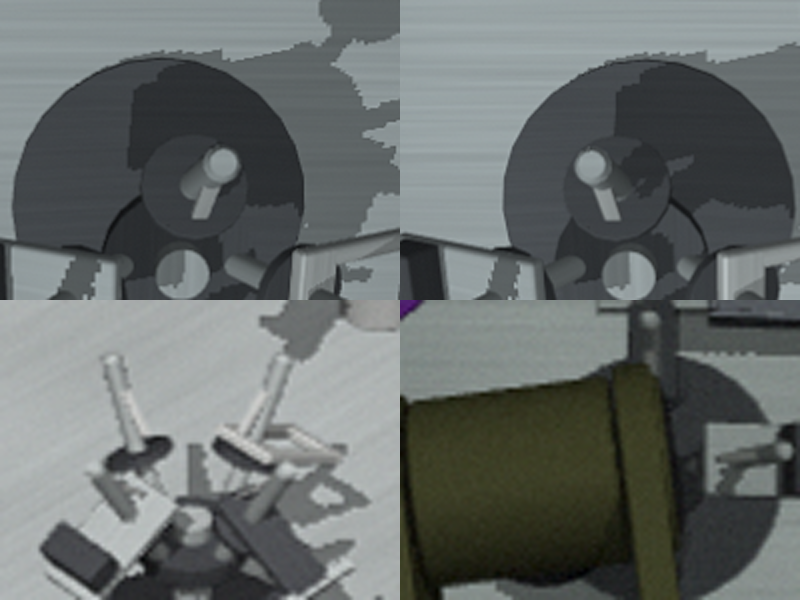

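Wrist a/b crops: the bare branch points at the robot. The tip is at a (397.5,193.5) and b (258.5,192.5), the collar at a (383,205) and b (270.5,204), and the post top at a (378,248.5) and b (276.5,247.5).

Run:
```python
from h import *
a=load('wa');b=load('wb');s=load('s3')
tip=tri([(a,397.5,193.5),(b,258.5,192.5)]);col=tri([(a,383,205),(b,270.5,204)]);post=tri([(a,378,248.5),(b,276.5,247.5)])
print(tip,col,post)
print('scene tip', proj(s,tip))
X=cloud(a);Y=cloud(b)
print('tip d',pt(a,397,193,1),pt(b,258,192,1),'post d',pt(a,378,248),pt(b,276,247))
for n,C in(('a',X),('b',Y)):
    m=(np.hypot(C[...,0]-.61,C[...,1]-.07)<.11)&(C[...,2]<.02); p=C[m]
    # base disc from dark mask
d=tip-post;print('heading q',np.arctan2(-d[1],-d[0]),np.hypot(d[0],d[1]))
t=load('top');T=cloud(t);m=(T[...,2]>.004)&(T[...,2]<.016)&(abs(T[...,0]-.43)<.07)&(abs(T[...,1]+.28)<.05);p=T[m]
print(len(p),p.mean(0))
r=cv2.minAreaRect(p[:,:2].astype(np.float32)*1000);print(r)
m=(T[...,2]>.025)&(abs(T[...,0]-.43)<.07)&(abs(T[...,1]+.28)<.05);p=T[m];print('jaw',len(p),p.mean(0))
```

```text
[0.54252253 0.07186251 0.20353585] [0.56563732 0.07184574 0.1444941 ] [0.61165412 0.07274395 0.12195285]
scene tip [317.80311468 182.95749871]
tip d [0.54208116 0.07120185 0.20526198] [0.54165122 0.07173392 0.20462152] post d [0.61278434 0.07322725 0.11862254] [0.61207986 0.0719306  0.11859619]
heading q 0.012749484642904175 0.06913720826221059
501 [ 0.44078058 -0.2844514   0.00784412]
((429.6030578613281, -280.6849060058594), (99.04389953613281, 138.29983520507812), 89.65524291992188)
jaw 145 [ 0.42787118 -0.28359951  0.03550926]
```

>>> step_arm([
  [0,0,0,0.018,-0.035,0,255],
  [0,0,0,0.018,-0.045,0,255],
  [0,0,0,0.018,-0.045,0,255],
  [0,0,0,0.018,-0.045,0.01,255],
  [0,0,0,0.018,-0.045,0.01,255],
  [0,0,0,0.018,-0.045,0.02,255],
  [0,0,0,0.018,-0.045,0.02,255],
  [0,0,0,0.018,-0.035,0.02,255],
  [0,0,0,0,-0.02,0,255],
  [0,0,0,0,0,0,255],
])

```text
t: 8.25
tool_pos: [0.4231, -0.2467, 0.2557]
tcp_rot: [-0.007, -3.141, -0.0]
force: [0.8, 0.5, 0.3]
gripper_width: 0.0002
finger_force: 0.0
```

>>> step_arm([
  [0,0,0,0,0,0,255],
])

```text
t: 8.35
tool_pos: [0.424, -0.2445, 0.2563]
tcp_rot: [0.002, 3.141, 0.0]
force: [0.4, 0.9, 0.7]
gripper_width: -0.0002
finger_force: 0.0
```

Run:
```python
from h import *
c=snap('wrist');save(c,'wc');print(c['obs']['tool_pos'])
```

```text
[ 0.42403635 -0.24447759  0.25625459]
```

>>> step_arm([
  [0,0,0,0,0.04,0,255],
  [0,0,0,0,0.04,0,255],
  [0,0,0,0,0,0,255],
  [0,0,0,0,0,0,255],
])

```text
t: 8.8
tool_pos: [0.4247, -0.163, 0.2567]
tcp_rot: [-0.004, 3.141, -0.001]
force: [-0.1, 0.2, 0.8]
gripper_width: -0.0002
finger_force: 0.0
```

Run:
```python
from h import *
d=snap('wrist');save(d,'wd');c=load('wc');print(d['obs']['tool_pos'])
q=[proj(x,np.array([.445,-.29,.02])) for x in(c,d)];print(q)
def cr(x,q):
    u=int(np.clip(q[0]-80,0,480));v=int(np.clip(q[1]-80,0,320));print(u,v)
    return cv2.resize(x['image'][v:v+160,u:u+160,::-1],(400,400),interpolation=cv2.INTER_CUBIC)
cv2.imwrite('pics/crop4.png',np.hstack([cr(c,q[0]),cr(d,q[1])]))
```

```text
[ 0.42466249 -0.16302969  0.25667449]
[array([271.83609044, 213.71272918]), array([185.32429263, 212.45278668])]
191 133
105 132
```

View pics/crop4.png

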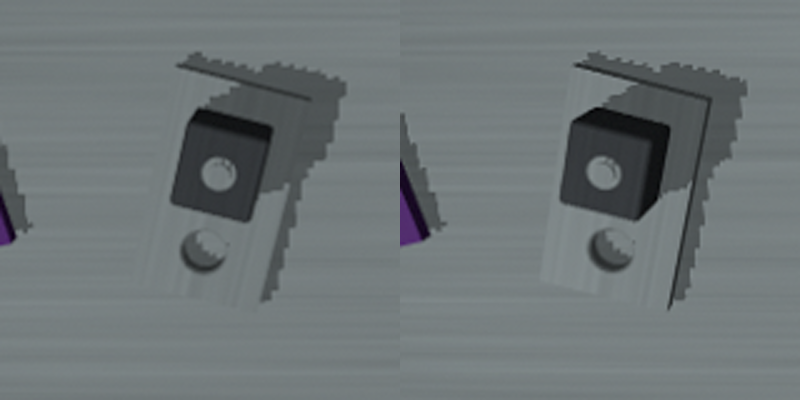

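The crop shows the grey shoe with its jaw boss at c (278.6,202.2) and d (186.6,200.8), and its eye at c (272.6,233) and d (189.4,231.6). The purple look-alike is off to the left.

Run:
```python
from h import *
c=load('wc');d=load('wd')
j=tri([(c,278.6,202.2),(d,186.6,200.8)]);e=tri([(c,272.6,233),(d,189.4,231.6)])
print(j,e,pt(c,275,205),pt(d,184,203))
# plate corners far edge at plate top .008 for heading
P=[onz(c,191+x/2.5,133+y/2.5,.008) for x,y in[(178,66),(310,100)]];Q=[onz(d,105+x/2.5,132+y/2.5,.008) for x,y in[(175,66),(310,100),(269,308)]]
print(P,Q)
v=e-j;print('x-dir from eye',np.degrees(np.arctan2(v[1],v[0])),np.hypot(v[0],v[1]))
w=P[1]-P[0];print('edge',np.degrees(np.arctan2(w[1],w[0]))-90);w=Q[1]-Q[0];print(np.degrees(np.arctan2(w[1],w[0]))-90);w=Q[2]-Q[1];print(np.degrees(np.arctan2(w[1],w[0])))
```

```text
[ 0.42908944 -0.28124877  0.03873765] [ 0.46704772 -0.29123162  0.01084147] [ 0.43199286 -0.28464563  0.03760392] [ 0.43089758 -0.28363033  0.03914836]
[array([ 0.39627439, -0.29829888,  0.008     ]), array([ 0.40910624, -0.24962225,  0.008     ])] [array([ 0.3962659 , -0.29843899,  0.008     ]), array([ 0.40912752, -0.24882716,  0.008     ]), array([ 0.49287271, -0.27134729,  0.008     ])]
x-dir from eye -14.734836271988138 0.0392490601993338
edge -14.768002558827575
-14.5336874012593
-15.051484230330434
```

>>> step_arm([
  [0,0,0,-0.004,-0.04,0,0],
  [0,0,0,0,-0.04,0.03,0],
  [0,0,0,0,-0.038,0.03,0],
  [0,0,0.086,0,0,0.03,0],
  [0,0,0.086,0,0,0.03,0],
  [0,0,0.085,0,0,0.03,0],
  [0,0,0,0,0,0.01,0],
  [0,0,0,0,0,0,0],
])

```text
t: 9.65
tool_pos: [0.428, -0.2823, 0.0953]
tcp_rot: [-0.399, -3.114, -0.002]
force: [0.9, 0.0, 1.8]
gripper_width: 0.0851
finger_force: 0.0
```

Run:
```python
from h import *
h=np.radians(-14.75);R=tool([0,0,-1],[-np.sin(h),np.cos(h),0]);o=get_obs();print(o['tool_pos'],o['joint_pos'].round(2),rel([.429,-.281,.022],R))
```

```text
[ 0.42799747 -0.2822937   0.09532564] [-0.65  0.4   1.77 -0.    0.98 -1.97] (array([ 0.001, -0.002,  0.003]), array([-0.0008,  0.0014,  0.0733]))
```

>>> step_arm([
  [0,0,0,-0.001,0.0014,0.03,0],
  [0,0,0,0,0,0.025,0],
  [0,0,0,0,0,0.01,0],
  [0,0,0,0,0,0.008,0],
  [0,0,0,0,0,0,0],
  [0,0,0,0,0,0,0],
])

```text
t: 10.25
tool_pos: [0.4303, -0.2814, 0.0243]
tcp_rot: [0.401, 3.114, -0.001]
force: [0.0, 0.6, -0.5]
gripper_width: 0.0852
finger_force: 0.0
```

>>> step_arm([
  [0,0,0,0,0,0,255],
  [0,0,0,0,0,0,255],
  [0,0,0,0,0,0,255],
  [0,0,0,0,0,0,255],
  [0,0,0,0,0,0,255],
  [0,0,0,0,0,0,255],
  [0,0,0,0,0,0,255],
  [0,0,0,0,0,0,255],
], squeeze=70)

```text
t: 11.05
tool_pos: [0.4301, -0.2813, 0.0237]
tcp_rot: [0.402, 3.115, -0.001]
force: [-0.7, 0.1, 6.1]
gripper_width: 0.0288
finger_force: 70.3
```

>>> step_arm([
  [0,0,0,0,0,-0.02,255],
  [0,0,0,0,0,-0.04,255],
  [0,0,-0.086,0,0,-0.045,255],
  [0,0,-0.086,0,0,-0.045,255],
  [0,0,-0.085,0,0,-0.045,255],
  [0,0,0,0,0.04,-0.045,255],
  [0,0,0,0,0.04,-0.035,255],
  [0,0,0,0,0.04,0,255],
  [0,0,0,0,0.04,0,255],
  [0,0,0,0,0,0,255],
])

```text
t: 12.05
tool_pos: [0.4294, -0.1268, 0.2885]
tcp_rot: [-0.006, 3.142, 0.001]
force: [0.7, -0.9, -2.8]
gripper_width: 0.0287
finger_force: 70.3
```

```bash
cat >> h.py <<'E'
th=0.339;U=np.array([-np.sin(th),0,np.cos(th)]);XS=np.array([np.cos(th),0,np.sin(th)]);RH=tool(-U,[0,1,0])
def tcp_for(eye): return np.array(eye)-.039*XS+.0197*U
TIP=np.array([.5420,.0715,.2045])
E
python3 - <<'E'
from h import *
o=get_obs();print(o['tool_pos'],o['force'],o['gripper_width'],o['t'])
for k in(.05,.015): print(tcp_for(TIP+k*U),rel(tcp_for(TIP+k*U),RH,o))
E
```

```text
[ 0.42940453 -0.12680668  0.28851981] [ 0.73550824 -0.9398901  -2.78045354] 0.028677603740240337 12.05
[0.48204125 0.0715     0.25726399] (array([ 0.001, -0.339,  0.004]), array([-0.0534,  0.1981,  0.0314]))
[0.4936803  0.0715     0.22425592] (array([ 0.001, -0.339,  0.004]), array([-0.065 ,  0.198 ,  0.0644]))
```

>>> step_arm([
  [0,-0.113,0,0,0.04,0,255],
  [0,-0.113,0,0,0.04,0,255],
  [0,-0.113,0,0,0.04,0,255],
  [0,0,0,0,0.04,0,255],
  [0,0,0,0,0.038,0,255],
  [0,0,0,0,0,0,255],
  [0,0,0,0,0,0,255],
])

```text
t: 12.75
tool_pos: [0.4295, 0.0682, 0.288]
tcp_rot: [-0.003, 2.804, -0.0]
force: [0.6, -0.7, -3.2]
gripper_width: 0.0288
finger_force: 70.8
```

Run:
```python
from h import *
o=get_obs();print(o['tool_pos'],o['force'],o['gripper_width'],o['t'])
for k in(.05,.015): print(tcp_for(TIP+k*U),rel(tcp_for(TIP+k*U),RH,o))
```

```text
[0.42947322 0.06818196 0.28804116] [ 0.56575615 -0.71107277 -3.1700992 ] 0.028765909892679534 12.75
[0.48204125 0.0715     0.25726399] (array([ 0.   , -0.001,  0.002]), array([-0.0394,  0.0032,  0.0465]))
[0.4936803  0.0715     0.22425592] (array([ 0.   , -0.001,  0.002]), array([-0.0394,  0.0032,  0.0815]))
```

>>> step_arm([
  [0,0,0,-0.02,0.003,0.01,255],
  [0,0,0,-0.019,0,0.02,255],
  [0,0,0,0,0,0.02,255],
  [0,0,0,0,0,0.02,255],
  [0,0,0,0,0,0.011,255],
  [0,0,0,0,0,0,255],
  [0,0,0,0,0,0,255],
])

```text
t: 13.45
tool_pos: [0.4935, 0.0703, 0.2256]
tcp_rot: [0.001, 2.802, -0.0]
force: [0.1, 0.4, -2.0]
gripper_width: 0.0287
finger_force: 70.8
```

Run:
```python
from h import *
s=snap('scene');save(s,'s4');c=snap('wrist');save(c,'we');o=s['obs'];print(o['tool_pos'],o['force'],o['t'],rel(tcp_for(TIP),RH,o))
p=proj(s,TIP);q=proj(c,TIP);print(p,q)
u,v=int(p[0]-50),int(p[1]-40);print(u,v);A=cv2.resize(s['image'][v:v+75,u:u+100,::-1],(800,600),interpolation=cv2.INTER_CUBIC)
B=cv2.resize(c['image'][:,:,::-1],(400,300))
A=cv2.resize(A,(800,600));A[:300,:0]=0
cv2.imwrite('pics/crop5.png',np.vstack([cv2.resize(A[:,:],(533,400)),]) if 0 else A)
```

```text
[0.49351462 0.07025768 0.22557831] [ 0.06961569  0.39031848 -1.97679762] 13.45 (array([-0.   ,  0.   , -0.001]), array([0.0003, 0.0012, 0.0163]))
[317.53739811 182.6020645 ] [322.22442061 360.62574442]
267 142
```

View pics/crop5.png

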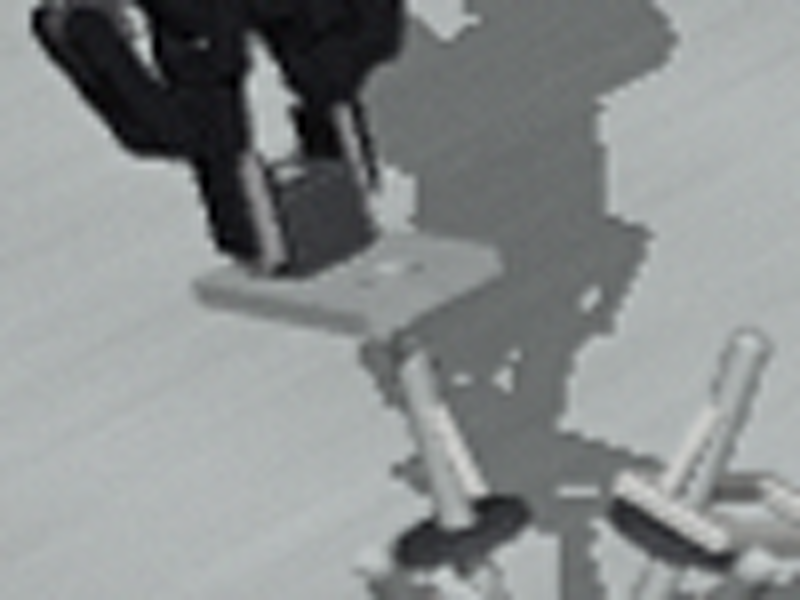

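Scene crop: the plate's eye is at crop (393,268) and the bar end at (408,352), nearly in line. I'll descend slowly and feel for the end.

>>> step_arm([
  [0,0,0,0,0.0005,0.004,255],
  [0,0,0,0,0,0.004,255],
  [0,0,0,0,0,0.002,255],
  [0,0,0,0,0,0,255],
])

```text
t: 13.95
tool_pos: [0.4967, 0.0714, 0.2152]
tcp_rot: [-0.001, 2.803, -0.0]
force: [0.2, 0.0, -3.4]
gripper_width: 0.0286
finger_force: 70.8
```

>>> step_arm([
  [0,0,0,0,0,0.001,255],
  [0,0,0,0,0,0.001,255],
  [0,0,0,0,0,0.001,255],
  [0,0,0,0,0,0,255],
])

```text
t: 14.35
tool_pos: [0.4977, 0.0713, 0.2126]
tcp_rot: [-0.0, 2.803, 0.0]
force: [-0.2, 0.1, -2.7]
gripper_width: 0.0286
finger_force: 70.8
```

>>> step_arm([
  [0,0,0,0,0,0.001,255],
  [0,0,0,0,0,0.001,255],
  [0,0,0,0,0,0.001,255],
  [0,0,0,0,0,0,255],
])

```text
t: 14.75
tool_pos: [0.4987, 0.0713, 0.2097]
tcp_rot: [-0.0, 2.803, 0.0]
force: [0.4, 0.0, -2.5]
gripper_width: 0.0288
finger_force: 70.8
```

>>> step_arm([
  [0,0,0,0,0,0.001,255],
  [0,0,0,0,0,0.001,255],
  [0,0,0,0,0,0.001,255],
  [0,0,0,0,0,0,255],
])

```text
t: 15.15
tool_pos: [0.4997, 0.0713, 0.2069]
tcp_rot: [-0.0, 2.803, 0.0]
force: [-0.3, -1.1, -2.5]
gripper_width: 0.0287
finger_force: 70.8
```

No contact force so far, so the bar is in the eye. I'll continue.

>>> step_arm([
  [0,0,0,0,0,0.0015,255],
  [0,0,0,0,0,0.0015,255],
  [0,0,0,0,0,0.0015,255],
  [0,0,0,0,0,0,255],
])

```text
t: 15.55
tool_pos: [0.5012, 0.0713, 0.2026]
tcp_rot: [-0.0, 2.803, 0.0]
force: [0.4, 0.4, -3.0]
gripper_width: 0.0291
finger_force: 70.8
```

>>> step_arm([
  [0,0,0,0,0,0.0015,255],
  [0,0,0,0,0,0.0015,255],
  [0,0,0,0,0,0.0015,255],
  [0,0,0,0,0,0,255],
])

```text
t: 15.95
tool_pos: [0.5027, 0.0713, 0.1984]
tcp_rot: [-0.0, 2.803, -0.0]
force: [-0.4, 0.6, -2.9]
gripper_width: 0.0283
finger_force: 70.8
```

>>> step_arm([
  [0,0,0,0,0,0.0015,255],
  [0,0,0,0,0,0.0015,255],
  [0,0,0,0,0,0.0015,255],
  [0,0,0,0,0,0,255],
])

```text
t: 16.35
tool_pos: [0.5042, 0.0713, 0.1941]
tcp_rot: [-0.0, 2.803, 0.0]
force: [0.7, -0.4, -2.9]
gripper_width: 0.0286
finger_force: 70.8
```

>>> step_arm([
  [0,0,0,0,0,0.0015,255],
  [0,0,0,0,0,0.0015,255],
  [0,0,0,0,0,0.0015,255],
  [0,0,0,0,0,0,255],
])

```text
t: 16.75
tool_pos: [0.5057, 0.0713, 0.1899]
tcp_rot: [-0.0, 2.803, -0.0]
force: [-0.0, 0.1, -4.4]
gripper_width: 0.0285
finger_force: 70.8
```

>>> step_arm([
  [0,0,0,0,0,0.0015,255],
  [0,0,0,0,0,0.0015,255],
  [0,0,0,0,0,0.0015,255],
  [0,0,0,0,0,0,255],
])

```text
t: 17.15
tool_pos: [0.5072, 0.0714, 0.1856]
tcp_rot: [-0.0, 2.803, 0.0]
force: [0.5, 0.7, -3.3]
gripper_width: 0.029
finger_force: 70.8
```

>>> step_arm([
  [0,0,0,0,0,0.0015,255],
  [0,0,0,0,0,0.0015,255],
  [0,0,0,0,0,0.0015,255],
  [0,0,0,0,0,0,255],
])

```text
t: 17.55
tool_pos: [0.5087, 0.0713, 0.1814]
tcp_rot: [-0.0, 2.803, -0.0]
force: [0.3, 0.0, -3.1]
gripper_width: 0.0287
finger_force: 70.8
```

>>> step_arm([
  [0,0,0,0,0,0.0015,255],
  [0,0,0,0,0,0.0015,255],
  [0,0,0,0,0,0.001,255],
  [0,0,0,0,0,0,255],
])

```text
t: 17.95
tool_pos: [0.5102, 0.0713, 0.1779]
tcp_rot: [-0.0, 2.802, -0.0]
force: [1.8, -0.2, -2.3]
gripper_width: 0.0285
finger_force: 70.8
```

>>> step_arm([
  [0,0,0,0,0,0.001,255],
  [0,0,0,0,0,0.001,255],
  [0,0,0,0,0,0.001,255],
  [0,0,0,0,0,0,255],
])

```text
t: 18.35
tool_pos: [0.5115, 0.0713, 0.1754]
tcp_rot: [-0.0, 2.801, 0.0]
force: [3.6, -1.4, 1.3]
gripper_width: 0.0285
finger_force: 71.1
```

>>> step_arm([
  [0,0,0,0,0,0.001,255],
  [0,0,0,0,0,0.001,255],
  [0,0,0,0,0,0.001,255],
  [0,0,0,0,0,0,255],
])

```text
t: 18.75
tool_pos: [0.5127, 0.0713, 0.1728]
tcp_rot: [-0.0, 2.8, 0.0]
force: [6.8, -1.5, 3.3]
gripper_width: 0.0287
finger_force: 71.6
```

>>> step_arm([
  [0,0,0,0,0,0.001,255],
  [0,0,0,0,0,0.001,255],
  [0,0,0,0,0,0.001,255],
  [0,0,0,0,0,0,255],
])

```text
t: 19.15
tool_pos: [0.5136, 0.0713, 0.1699]
tcp_rot: [-0.0, 2.801, 0.0]
force: [6.4, -1.5, 3.1]
gripper_width: 0.0289
finger_force: 71.6
```

>>> step_arm([
  [0,0,0,0,0,0.001,255],
  [0,0,0,0,0,0.001,255],
  [0,0,0,0,0,0,255],
])

```text
t: 19.45
tool_pos: [0.5142, 0.0713, 0.1679]
tcp_rot: [-0.0, 2.801, 0.0]
force: [5.5, -0.7, 2.6]
gripper_width: 0.0288
finger_force: 71.6
```

>>> step_arm([
  [0,0,0,0,0,0.001,255],
  [0,0,0,0,0,0.001,255],
  [0,0,0,0,0,0.001,255],
  [0,0,0,0,0,0,255],
])

```text
t: 19.85
tool_pos: [0.5151, 0.0713, 0.165]
tcp_rot: [-0.0, 2.801, 0.0]
force: [6.2, -0.4, 3.3]
gripper_width: 0.0287
finger_force: 71.6
```

>>> step_arm([
  [0,0,0,0,0,0.001,255],
  [0,0,0,0,0,0.001,255],
  [0,0,0,0,0,0.001,255],
  [0,0,0,0,0,0,255],
])

```text
t: 20.25
tool_pos: [0.5157, 0.0713, 0.1616]
tcp_rot: [-0.0, 2.803, -0.0]
force: [6.5, -1.8, 1.7]
gripper_width: 0.0287
finger_force: 71.4
```

>>> step_arm([
  [0,0,0,0,0,0.001,255],
  [0,0,0,0,0,0.001,255],
  [0,0,0,0,0,0,255],
])

```text
t: 20.55
tool_pos: [0.5164, 0.0713, 0.1597]
tcp_rot: [-0.0, 2.803, -0.0]
force: [6.4, -1.4, 2.0]
gripper_width: 0.0285
finger_force: 71.4
```

>>> step_arm([
  [0,0,0,0,0,0.001,255],
  [0,0,0,0,0,0.001,255],
  [0,0,0,0,0,0,255],
])

```text
t: 20.85
tool_pos: [0.517, 0.0713, 0.1578]
tcp_rot: [-0.0, 2.803, -0.0]
force: [6.5, -1.5, 1.6]
gripper_width: 0.0284
finger_force: 71.3
```

>>> step_arm([
  [0,0,0,0,0,0.001,255],
  [0,0,0,0,0,0.001,255],
  [0,0,0,0,0,0,255],
])

```text
t: 21.15
tool_pos: [0.5171, 0.0714, 0.1555]
tcp_rot: [-0.0, 2.804, 0.0]
force: [0.5, -0.2, 2.5]
gripper_width: 0.0288
finger_force: 71.4
```

>>> step_arm([
  [0,0,0,0,0,0.001,255],
  [0,0,0,0,0,0,255],
])

```text
t: 21.35
tool_pos: [0.5172, 0.0713, 0.1548]
tcp_rot: [-0.0, 2.805, -0.0]
force: [-6.6, -1.6, 8.1]
gripper_width: 0.0286
finger_force: 72.5
```

>>> step_arm([
  [0,0,0,0,0,0.001,255],
  [0,0,0,0,0,0,255],
])

```text
t: 21.55
tool_pos: [0.5172, 0.0712, 0.1536]
tcp_rot: [-0.0, 2.806, -0.0]
force: [-9.1, -2.6, 7.6]
gripper_width: 0.0288
finger_force: 72.8
```

>>> step_arm([
  [0,0,0,0,0,0.001,255],
  [0,0,0,0,0,0,255],
])

```text
t: 21.75
tool_pos: [0.5173, 0.0713, 0.1525]
tcp_rot: [-0.0, 2.807, -0.0]
force: [-11.6, -2.2, 9.2]
gripper_width: 0.0288
finger_force: 73.0
```

>>> step_arm([
  [0,0,0,0,0,-0.001,255],
  [0,0,0,0,0,-0.001,255],
  [0,0,0,0,0,-0.001,255],
  [0,0,0,0,0,0,255],
])

```text
t: 22.15
tool_pos: [0.5167, 0.0713, 0.1549]
tcp_rot: [-0.0, 2.806, -0.0]
force: [2.1, -0.3, -11.1]
gripper_width: 0.0288
finger_force: 70.1
```

>>> step_arm([
  [0,0,0,0,0,-0.001,255],
  [0,0,0,0,0,-0.001,255],
  [0,0,0,0,0,0,255],
])

```text
t: 22.45
tool_pos: [0.5166, 0.0713, 0.1573]
tcp_rot: [-0.0, 2.804, -0.0]
force: [5.8, -0.3, -13.7]
gripper_width: 0.0286
finger_force: 70.3
```

The catch is holding: there's about 11 N of resistance to the pull. I'll ease the shoe back to the collar, release it and retreat.

>>> step_arm([
  [0,0,0,0,0,0.001,255],
  [0,0,0,0,0,0.001,255],
  [0,0,0,0,0,0.001,255],
  [0,0,0,0,0,0,255],
])

```text
t: 22.85
tool_pos: [0.5183, 0.0714, 0.1558]
tcp_rot: [-0.0, 2.801, 0.0]
force: [-3.9, -0.7, 0.4]
gripper_width: 0.0291
finger_force: 72.6
```

>>> step_arm([
  [0,0,0,0,0,0,170],
  [0,0,0,0,0,0,120],
  [0,0,0,0,0,0,80],
  [0,0,0,0,0,0,50],
  [0,0,0,0,0,0,50],
  [0,0,0,0,0,0,50],
])

```text
t: 23.45
tool_pos: [0.5181, 0.0713, 0.1553]
tcp_rot: [-0.0, 2.802, 0.0]
force: [-0.4, -0.8, 1.1]
gripper_width: 0.0688
finger_force: 0.0
```

Run:
```python
from h import *
o=get_obs();print(o['gripper_width'],o['force'],o['tool_pos'],o['t'])
```

```text
0.06879317301801233 [-0.43908719 -0.83817737  1.09266086] [0.51808359 0.07133116 0.15529851] 23.45
```

Released. Now I'll retreat along the bar axis and outward.

>>> step_arm([
  [0,0,0,0,0,-0.01,50],
  [0,0,0,0,0,-0.02,50],
  [0,0,0,0,0,-0.03,50],
  [0,0,0,0.01,0,-0.03,50],
  [0,0,0,0.02,0,-0.03,50],
  [0,0,0,0.03,0,-0.02,50],
  [0,0,0,0.03,0,0,50],
  [0,0,0,0,0,0,50],
  [0,0,0,0,0,0,50],
])

```text
t: 24.35
tool_pos: [0.3866, 0.0714, 0.2583]
tcp_rot: [-0.001, 2.801, 0.0]
force: [0.5, -0.6, 0.3]
gripper_width: 0.0687
finger_force: 0.0
```

Run:
```python
from h import *
s=snap('scene');save(s,'s5');c=snap('wrist');save(c,'wf');o=c['obs'];print(o['tool_pos'],o['t'])
seat=np.array([.5615,.072,.148]);p=proj(s,seat);q=proj(c,seat);print(p,q)
u,v=int(p[0]-50),int(p[1]-45);print(u,v);A=cv2.resize(s['image'][v:v+75,u:u+75,::-1],(400,400),interpolation=cv2.INTER_CUBIC)
u,v=int(q[0]-75),int(np.clip(q[1]-75,0,330));print(u,v);B=cv2.resize(c['image'][v:v+150,u:u+150,::-1],(400,400),interpolation=cv2.INTER_CUBIC)
cv2.imwrite('pics/crop6.png',np.hstack([A,B]))
```

```text
[0.38702519 0.07134164 0.25814033] 24.4
[323.57629252 204.60375133] [321.55611612 358.40088956]
273 159
246 283
```

View pics/crop6.png

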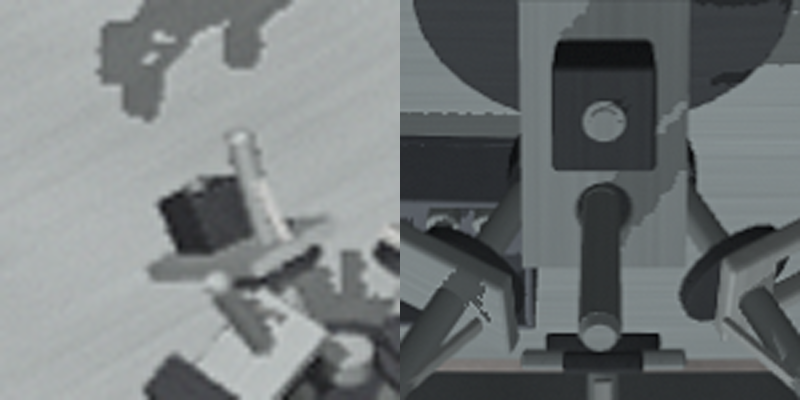

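The scene crop and wrist crop show the shoe on the bare branch, plate flat on the collar and jaw outside. I'll check the numbers.

Run:
```python
from h import *
c=load('wf');X=cloud(c);seat=np.array([.5615,.072,.148])
def ev(n,x0,x1,y0,y1):
    u0,u1=246+(x0-400)*.375,246+(x1-400)*.375;v0,v1=283+y0*.375,283+y1*.375
    p=X[int(v0):int(v1)+1,int(u0):int(u1)+1].reshape(-1,3);p=p[~np.isnan(p[:,0])];print(n,np.median(p,0),'h over seat',np.median((p-seat)@U).round(4)*1000,'along X',np.median((p-seat)@XS).round(4)*1000)
    return p
ev('boss',597,612,115,130)
p=np.vstack([ev('plateL',530,550,100,260),ev('plateR',660,680,60,100),ev('plateEnd',540,570,190,250)])
m=p.mean(0);n=np.linalg.svd(p-m)[2][2];n*=np.sign(n[2]);print('normal lean',np.arctan2(-n[0],n[2]),n)
ey=onz(c,246+(603-400)*.375,283+206*.375,.15);print('eye approx',ey)
o=get_obs();print(o['t'])
```

```text
boss [0.50950784 0.07239424 0.15752801] h over seat 26.4 along X -45.699999999999996
plateL [0.55074871 0.05234362 0.14730139] h over seat 2.8 along X -10.5
plateR [0.52266117 0.09295083 0.13068966] h over seat -3.2 along X -42.4
plateEnd [0.56251016 0.05648807 0.15382611] h over seat 5.4 along X 3.0
normal lean 0.5290412425301246 [-0.50469825 -0.00549921  0.8632783 ]
eye approx [0.56127462 0.07248093 0.15      ]
24.45
```

```bash
python3 -c "
from cell import *
print(job_done())"
```

```text
the job is handed in; nothing more can be done
None
```

I turned the bare branch to face the robot, hung the steel shoe on it home against the collar, and handed the job in; the catch held in a pull test of about 11 N, and I don't have the judge's result.

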